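# Fit a 9 V battery in the bench tester's pop-out tray

## Robot

A 6-joint arm with a two-finger parallel gripper is mounted at the origin on a cart in front of the work surface, level with it; the furniture and walls round the work are solid. World frame = base frame: x ahead of the robot, y to its left, z up, the work surface at z = 0. Lengths are in m, angles in rad, forces in N, time in s.
With the tool pointing down it reaches from about 0.3 to 0.875 m from the base axis. Payload 4.2 kg.
Tool frame: the origin (TCP) lies between the finger pads; the fingertips stand ahead of it and the grasp point (between the pads) lies 11 mm behind it (tips_ahead is the y of the fingertips in the tool frame, in m); y points along the fingers, z is the direction in which the jaws open and shut, and the axes are right-handed (so a half turn about y gives the same grasp; the last joint's range is limited). The gripper opens to 85 mm and grips with 20 to 120 N. Pads are 22 mm wide; open, the fingers measure 114 mm over their backs; the gripper's body (76 mm by 85 mm) begins 54 mm behind the grasp point. The pads swing forward as they close: fully open they stand 13 mm farther back than shut.
Start: joints at [-1.172, 0.32, 1.565, -0, 1.257, -0.02], TCP at [0.234, -0.525, 0.239] pointing down, gripper open.
Joint ranges: [-3.11, 3.11], [-0.84, 2.01], [0.21, 2.61], [-1.34, 4.49], [0.05, 2.63], [-2.56, 2.56]. Speed limits (rad/s): [2.57, 2.57, 3.14, 3.14, 3.14, 3.14].

## Interface

Orientations are given as a 3x3 rotation matrix whose columns are the frame's x, y, z axes.
In Python, from workcell import get_state, get_image, get_calibration, finish_job, recognise, outline_of, tips_ahead gives the robot as it stands.
- The arm moves only by the tool apply_moves, never from a script. Its argument "commands" is one flat list of numbers, 5 for each row, row after row: the finger opening in mm, from 0 to 85.4, then the shift along the world's x, y, z in units of 50 mm (1.0 is 50 mm), then the turn about the world's z in units of 8 degrees (1.0 is 8 degrees). In form: [gripper, tx, ty, tz, twist, gripper, tx, ty, tz, twist, ...]. A call has 1 to 20 rows; each row shifts and turns the pose as measured when the row begins; what a row does not reach is not made up. A row lasts 1/8 s, in which the tool goes at most 62.5 mm and 10.7 degrees, less where a joint would pass 70% of its speed; a pose out of reach is approached as far as the arm can. A call is refused whole if a number of a shift passes 1 or a number of a turn 1, either way. A call with a gripper value outside its range is refused whole. The fingers move at their own pace and stop on an object; "newtons" is the grip in N (left out, the last holds). Time passes only in rows, so rows that do not move let the fingers close. It gives the time, the measured TCP pose, the force and the opening at its end, in the units of the state.
- get_state(): the state, without advancing time (a new reading comes with each control period).
- get_image(name): name is "scene" or "top" or "wrist"; returns (picture, depth): 420x560x3 uint8, red, green, blue; 420x560 float32, m along the optical axis (not along the pixel's ray), 0 where there is no reading.
- get_calibration(name): a dict with "K" (3x3 intrinsics, pixels), "R" (3x3) and "t" (3): a world point X has camera coordinates R X + t. Camera axes: x right, y down, z forward; pixel columns grow to the right and rows downward; lengths in m; the calibration is good to about 2 mm. A picture is of the moment at which its call begins: read the wrist's pose just before it. get_calibration takes no time and is no camera call; for the wrist camera it gives the pose at the moment of the call.
- finish_job(): hands the job in, once; it reports no verdict.
Trained networks look in the newest picture that a camera, given by its name, has taken for a name from the list of things; names that differ only in an ending like _2 or _b are one class to them, and where a whole thing is asked for, a point or a joint stands for the part that bears it (a point fixed in the world has none). Each returns a list of dicts, best first, with "score" (0 to 1); they miss things now and then, are a little off and sometimes report something else, mostly with a low value. They report only what shows in the picture. A call takes as long as a camera call. They do not tell look-alikes from the thing itself.
- recognise(camera, thing): "point" ([x, y, z] in m, in the coordinates of the camera as it stood for that picture, good to about 4 mm: the middle of the surface that is visible of it).
- outline_of(camera, thing): "pixels" (420x560 bool, what is visible of it).
The state is a dict: "t": time; "joint_positions": joint angles; "joint_velocities": joint speeds; "joint_efforts": joint torques, N m; "eef_pos": TCP position; "eef_rot": TCP orientation; "contact_force": force on the tool from outside, world axes, zero at the start; "wrist_torque": the same for the moment, N m; "finger_gap": finger opening in m.
Only numpy, scipy, OpenCV 4.12 (cv2) and the standard library are available. Lean on these libraries where they do the work, as an engineer would, in place of code of your own. Each camera call takes 0.05 s, during which the arm holds its last target. There are 200 camera calls.

## Task

The bench tester needs its battery: press the release key on its top so that the empty battery tray pops out of the front, lay the 9 V battery flat in the tray with its terminals towards the tester, and push the tray home until it clicks and stays in by itself. Push firmly but never ram it, and leave the flux tin and the hex keys where they are.

Things in the scene. Friction and masses are not known exactly. Their poses are not given: they have to be found in the camera images.
- tester: Grey bench instrument, black end cheeks; 146 mm deep (x), 172 wide (y), deck 58 high in front, sloping up to 88 at the back. Origin: centre of its underside; +x to its back, its front looks to -x, z up. Tray in the front at y = +25 mm. Its soft rubber feet stay put, but the case gives 0.5 mm per N along x. Never press on it with over 22 N (fingers), or 40 N through the battery.
- tray (a joint): Battery tray's slide in the case, m: 0 latched home, 0.065 fully out (along the tester's -x). A spring drives it out. Pushing it in takes 1 to 4 N at first; over the last 6 mm latch and battery contacts raise this to 7 to 11 N, then it clicks and the force drops. Hard stop 1.3 mm past home: the force climbs again. Let go before the click, it slides out again.
- tray_front (a point): Centre of the outer face of the tray's black front plate, which is upright, 46 mm wide (y) and 37 mm high, 29 mm above the bench at this point and 13 mm in front of the case when home; push here along the tester's +x. Axes as the tester's.
- pocket (a point): Centre of the tray pocket's floor, 20 mm above the bench, moves with the tray; axes as the tester's. Pocket 51.5 mm long (x), 29 wide (y). Above its floor: side walls 5 mm with flared tops to 8; front end wall flared to 16; at the tester's end two corner stubs flared to 10, with a 21 mm gap for the terminals; roof of the tester's slot 21.5 mm, so a battery not lying flat jams there.
- release (a joint): Sprung release key, m: 0 up, 0.008 fully down. Moves straight down; 1.5 N starts it, 5.5 N holds it fully down; the tray is freed at about 0.003. It dips by itself as the tray is pushed home and comes up again at the click.
- release_top (a point): Centre of the top of the release key, a ribbed grey key 14 mm (x) by 26 mm (y) in a black collar on the deck above the tray, 69 mm above the bench, 25 mm behind the tester's front.
- battery: Ochre 9 V block battery lying flat, 26 mm (x) by 52 mm (y, with terminals) by 18 mm (z). Origin: centre of its underside. Its two snap terminals are the last 4 mm at its -y end; the block itself is 48 mm long. Grip it across x, by the upper 8 to 9 mm, so that the fingers stay above the pocket's side walls.
- battery_mid (a point): Centre of the battery's block (without terminals), 9 mm above its underside, 2 mm to +y of the origin. With the battery seated this lies 9 mm above the pocket point. Axes as the battery's.
- battery_terminals (a point): End of the battery's terminals, 28 mm from battery_mid towards the battery's -y.
- flux_tin: Round white tin with a red lid, 58 mm across, 25 mm high, standing left of the tester; a bystander. Origin: centre of its underside.
- hex_keys: Red hex key holder, 98 mm long (y), 26 wide (x), 20 high, in front of the tester to the right; a bystander. Origin: centre of its underside. (Not listed: an empty screwdriver rack 166 mm tall stands 5 to 13 cm right of the tester; a vice 215 mm tall stands further left, beyond the tin.)
There are look-alikes about, which are no part of the job. Several things look just like the battery: the one meant starts farthest to the robot's right.

How it is judged:
By the outcome, as a careful person would: the job done as asked, in the order asked, and still so for the second after the job is handed in, with the robot touching nothing.
It also fails if it takes over 64 s, if anything falls off the work surface, if the arm or the gripper's body presses on something with over 40 N, if the wrist force passes 120 N, or if a joint passes its speed limit or range.

## Working session

There is one attempt and no reset: what is moved stays moved. The work goes in short steps, Python scripts to look and compute and a tool call to move; the robot and the scene stay as the last step left them, time stands still between calls to the robot, and variables do not carry over. Pictures are saved under pics/ and viewed, on a budget of 10 in all, crops included, one or two more only if the job needs it, and the job is handed in when it is done.

Besides the shell and the picture viewer there is one more tool, called by a JSON object that holds its "method" and its "body". apply_moves: Moves the arm, as the interface text tells. Its arguments: {"type":"object","properties":{"commands":{"type":"array","items":{"type":"number"}},"newtons":{"type":"number"}},"required":["commands"]}

```bash
mkdir -p pics
cat > h.py <<'E'
import numpy as np, cv2
from workcell import *
def world(cam,p):
    c=get_calibration(cam); return np.array(c["R"]).T@(np.array(p)-np.array(c["t"]))
def cloud(cam,d):
    c=get_calibration(cam);K=np.array(c["K"]);v,u=np.indices(d.shape)
    P=np.stack([(u-K[0,2])/K[0,0]*d,(v-K[1,2])/K[1,1]*d,d],-1)
    return (P-np.array(c["t"]))@np.array(c["R"])
def proj(cam,X):
    c=get_calibration(cam);q=np.array(c["K"])@(np.array(c["R"])@np.array(X)+np.array(c["t"]));return q[:2]/q[2]
def save(n,im): cv2.imwrite("pics/"+n+".png",cv2.cvtColor(im,cv2.COLOR_RGB2BGR))
E
cat > a.py <<'E'
from h import *
s=get_state();print(s["t"],s["eef_pos"],np.round(s["eef_rot"],3).tolist(),s["finger_gap"],tips_ahead if not callable(tips_ahead) else tips_ahead())
ims=[]
for c in ["top","scene"]:
    im,d=get_image(c);save(c+"0",im);np.save(c+"0.npy",d)
    for th in ["tester","tray_front","release_top","battery","flux_tin","hex_keys"]:
        for r in recognise(c,th)[:6]:
            w=world(c,r["point"]);print(c,th,round(r["score"],2),w.round(3),proj(c,w).round())
E
python3 a.py
```

```text
0.0 [ 0.23364354 -0.52487202  0.23847001] [[-0.914, -0.001, 0.407], [-0.407, 0.002, -0.914], [-0.0, -1.0, -0.002]] 0.08527139450500236 0.008
top tester 0.97 [0.568 0.193 0.066] [276. 181.]
top tray_front 0.7 [0.493 0.192 0.046] [276. 218.]
top battery 0.73 [0.423 0.374 0.015] [193. 251.]
top battery 0.7 [0.394 0.278 0.015] [237. 265.]
top flux_tin 0.81 [0.558 0.329 0.028] [215. 189.]
top hex_keys 0.79 [ 0.414 -0.044  0.015] [386. 257.]
scene tester 0.94 [0.55  0.223 0.056] [241. 208.]
scene tester 0.57 [0.389 0.287 0.017] [261. 267.]
scene tray_front 0.74 [0.49  0.199 0.032] [267. 225.]
scene tray_front 0.63 [0.389 0.286 0.018] [261. 267.]
scene release_top 0.6 [0.522 0.201 0.065] [257. 206.]
scene battery 0.77 [0.415 0.376 0.019] [210. 279.]
scene battery 0.67 [0.389 0.283 0.017] [262. 267.]
scene flux_tin 0.84 [0.546 0.331 0.025] [198. 238.]
scene hex_keys 0.72 [ 0.405 -0.04   0.017] [374. 212.]
```

View pics/top0.png

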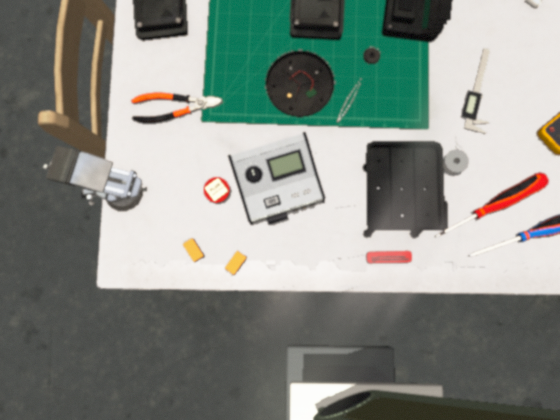

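View pics/scene0.png

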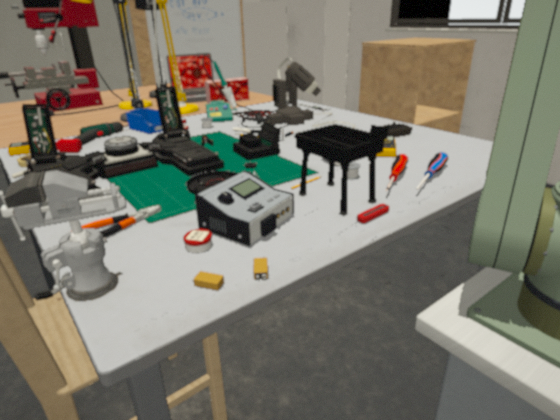

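Two ochre look-alikes in top view: (193,251) at y≈0.374 and (236,264) at y≈0.28. The yellow thing at the far right edge, top (550,130), is a multimeter on the far bench. The rightmost battery is therefore the one at (236,264). The tester is at (276,181) and yawed by about +14°. I'm moving over for a close look.

{"method": "apply_moves", "body": {"commands": [0,0.4,0.8,0.5,0.65,0,0.4,0.97,0.5,0.65,0,0.3,0.97,0.5,0.65,0,0.2,0.97,0.3,0.65,0,0.2,0.97,0.2,0.65,0,0.2,0.97,0.1,0.65,0,0.2,0.97,0,0.65,0,0.2,0.97,0,0.65,0,0.2,0.97,0,0.65,0,0.2,0.97,0,0.65,0,0.2,0.97,0,0.65,0,0.2,0.97,0,0.65,0,0.2,0.97,0,0.65,0,0.1,0.97,0,0.65,0,0,0.97,0,0.65,0,0,0,0,0]}}

```text
t: 2.7
eef_pos: [0.3952, 0.2167, 0.3489]
eef_rot: [[0.25, 0.011, 0.968], [-0.968, 0.005, 0.25], [-0.002, -1.0, 0.012]]
contact_force: [0.4, 0.3, -0.5]
finger_gap: -0.0002
```

```bash
cat > b.py <<'E'
from h import *
import sys
n=sys.argv[1]
s=get_state();print(s["t"],np.round(s["eef_pos"],4),np.round(s["eef_rot"],3).tolist(),s["finger_gap"],np.round(s["joint_positions"],2),np.round(s["contact_force"],1))
im,d=get_image("wrist");save(n,im);P=cloud("wrist",d);np.savez(n,P=P,d=d,im=im)
for th in sys.argv[2:]:
    for r in recognise("wrist",th)[:3]:
        w=world("wrist",r["point"]);print(th,round(r["score"],2),w.round(4),proj("wrist",w).round())
    for k,r in enumerate(outline_of("wrist",th)[:2]):
        m=r["pixels"]&(d>0);Q=P[m];print("  outline",round(r["score"],2),m.sum(),np.median(Q,0).round(4),"z90",np.percentile(Q[:,2],90).round(4))
        z=np.percentile(Q[:,2],90);T=Q[abs(Q[:,2]-z)<.004]
        print("   rect(top)",[np.round(a,4) for a in cv2.minAreaRect((T[:,:2]*1000).astype(np.float32))])
E
python3 b.py w1 tester tray_front release_top battery; python3 -c "
from h import *
c=get_calibration('wrist');print(np.round(c['K'],1).tolist(),(-np.array(c['R']).T@c['t']).round(3),np.round(c['R'],2).tolist())"
```

```text
2.7 [0.3952 0.2167 0.3489] [[0.25, 0.011, 0.968], [-0.968, 0.005, 0.25], [-0.002, -1.0, 0.012]] -0.00021433098568323449 [ 0.48  0.06  1.62 -0.    1.45  0.22] [ 0.4  0.3 -0.5]
tester 0.73 [0.5759 0.1989 0.0659] [407. 218.]
tester 0.38 [0.3992 0.2798 0.0205] [289. 120.]
  outline 0.65 16792 [0.573  0.1999 0.0674] z90 0.0858
   rect(top) [array([612.5461, 201.9436]), array([ 66.4246, 171.6557]), np.float64(17.8563)]
tray_front 0.47 [0.4005 0.2762 0.0237] [289. 123.]
  outline 0.7 442 [0.4918 0.1925 0.0479] z90 0.0495
   rect(top) [array([494.2141, 190.3707]), array([12.0273, 44.2975]), np.float64(17.683)]
release_top 0.62 [0.5227 0.196  0.0737] [369. 212.]
  outline 0.69 263 [0.5238 0.2009 0.0705] z90 0.0715
   rect(top) [array([525.2242, 199.9938]), array([14.5188, 26.1302]), np.float64(17.3133)]
battery 0.77 [0.4242 0.3683 0.0198] [326.  54.]
battery 0.71 [0.4017 0.2766 0.0231] [290. 123.]
battery 0.5 [0.4892 0.1911 0.0494] [339. 204.]
  outline 0.85 980 [0.4258 0.3715 0.0182] z90 0.0196
   rect(top) [array([426.3674, 372.4952]), array([48.6412, 26.5144]), np.float64(33.9214)]
  outline 0.83 778 [0.3983 0.2801 0.0185] z90 0.0197
   rect(top) [array([399.1914, 279.388 ]), array([26.4102, 48.4331]), np.float64(55.3615)]
[[340.9, 0.0, 276.5], [0.0, 340.9, 211.7], [0.0, 0.0, 1.0]] [0.376 0.28  0.485] [[0.97, 0.24, 0.01], [0.23, -0.93, 0.27], [0.08, -0.26, -0.96]]
```

View pics/w1.png

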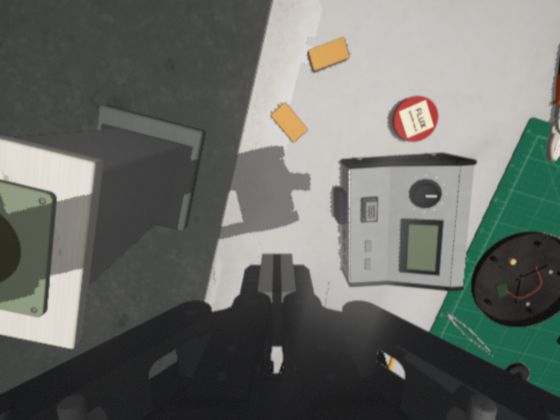

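The wrist view shows the target battery at (289,121), the look-alike at (328,53), the release key at (370,209) and the tray plate at (339,205). All heights and sizes agree with the list. The tester's yaw is about 17.5°, with the key at (0.525, 0.200). Next I press the key.

{"method": "apply_moves", "body": {"commands": [0,0.52,-0.07,-0.92,0.08,0,0.52,-0.07,-0.92,0.08,0,0.52,-0.07,-0.92,0.08,0,0.52,-0.07,-0.92,0.08,0,0.52,-0.07,-0.92,0.08,0,0,0,0,0]}}

```text
t: 3.9
eef_pos: [0.5303, 0.1925, 0.1156]
eef_rot: [[0.294, 0.02, 0.956], [-0.956, 0.01, 0.294], [-0.004, -1.0, 0.022]]
contact_force: [-0.5, -1.0, 0.1]
finger_gap: 0.0001
```

```bash
python3 -c "
from h import *
print(tips_ahead() if callable(tips_ahead) else tips_ahead)
s=get_state();print(s['eef_pos'],s['contact_force'])"
```

```text
0.008
[0.53033808 0.19254697 0.11562795] [-0.48204114 -0.97302621  0.13392807]
```

{"method": "apply_moves", "body": {"commands": [0,-0.1,0.15,-0.5,0,0,0,0,-0.2,0,0,0,0,-0.06,0,0,0,0,-0.05,0]}}

```text
t: 4.4
eef_pos: [0.5276, 0.2006, 0.0806]
eef_rot: [[0.293, 0.029, 0.956], [-0.956, 0.014, 0.292], [-0.005, -0.999, 0.032]]
contact_force: [0.6, 0.2, -0.7]
finger_gap: -0.0
```

```bash
python3 -c "
from h import *
s=get_state();print(s['eef_pos'],s['contact_force'])
get_image('top')
for r in recognise('top','tray_front'):print(r['score'],world('top',r['point']))"
```

```text
[0.52759312 0.20059243 0.08061318] [ 0.55664547  0.22086221 -0.71558578]
0.22 [0.5444083  0.15258776 0.05926761]
```

{"method": "apply_moves", "body": {"commands": [0,-0.04,0,-0.08,0,0,0,0,-0.06,0,0,0,0,-0.05,0,0,0,0,-0.03,0]}}

```text
t: 5.0
eef_pos: [0.5268, 0.2008, 0.0709]
eef_rot: [[0.293, 0.033, 0.956], [-0.956, 0.015, 0.292], [-0.004, -0.999, 0.035]]
contact_force: [-0.2, -0.1, 4.6]
finger_gap: -0.0
```

{"method": "apply_moves", "body": {"commands": [0,0,0,0.8,0,0,0,0,0.95,0,40,-0.6,0.1,0.9,0,60,-0.9,0.1,0,0,60,-0.9,0.1,0,0,60,-0.3,0,0,0,60,0,0,0,0]}}

```text
t: 5.88
eef_pos: [0.3873, 0.2157, 0.2035]
eef_rot: [[0.292, 0.028, 0.956], [-0.957, 0.014, 0.291], [-0.006, -1.0, 0.031]]
contact_force: [1.2, 0.3, -1.1]
finger_gap: 0.06
```

```bash
python3 b.py w2 tray_front pocket release_top battery
```

```text
5.875 [0.3873 0.2157 0.2035] [[0.292, 0.028, 0.956], [-0.957, 0.014, 0.291], [-0.006, -1.0, 0.031]] 0.059991902847587 [ 0.48  0.13  1.92 -0.    1.06  0.19] [ 1.2  0.3 -1.1]
tray_front 0.84 [0.46   0.1834 0.02  ] [330. 242.]
  outline 0.72 2962 [0.4588 0.1828 0.0224] z90 0.0484
   rect(top) [array([433.597 , 172.8634]), array([12.3849, 44.909 ]), np.float64(17.8786)]
pocket 0.59 [0.4559 0.1819 0.023 ] [326. 243.]
  outline 0.9 3095 [0.4587 0.1829 0.0222] z90 0.0485
   rect(top) [array([433.597 , 172.8634]), array([12.3849, 44.909 ]), np.float64(17.8786)]
release_top 0.8 [0.5239 0.2021 0.0713] [418. 262.]
  outline 0.73 649 [0.5234 0.2032 0.0702] z90 0.0715
   rect(top) [array([525.8713, 202.0868]), array([15.0235, 26.584 ]), np.float64(17.186)]
  outline 0.15 1624 [0.3985 0.2817 0.0184] z90 0.0195
   rect(top) [array([399.8111, 281.1363]), array([26.5622, 48.6288]), np.float64(55.537)]
battery 0.8 [0.399  0.2799 0.0206] [303. 129.]
battery 0.66 [0.4267 0.3731 0.0168] [366.  32.]
  outline 0.92 1557 [0.3985 0.2819 0.0185] z90 0.0195
   rect(top) [array([399.674 , 281.2245]), array([26.5613, 48.2971]), np.float64(55.6361)]
```

View pics/w2.png

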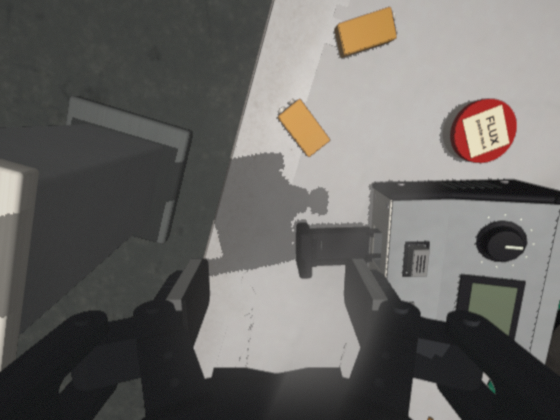

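```bash
python3 -c "
import cv2
im=cv2.imread('pics/w2.png');cv2.imwrite('pics/c1.png',cv2.resize(im[85:175,255:375],None,fx=6,fy=6,interpolation=cv2.INTER_CUBIC))
a=cv2.imread('pics/w2.png')[200:300,280:400]
"
```

```text
(no output)
```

View pics/c1.png

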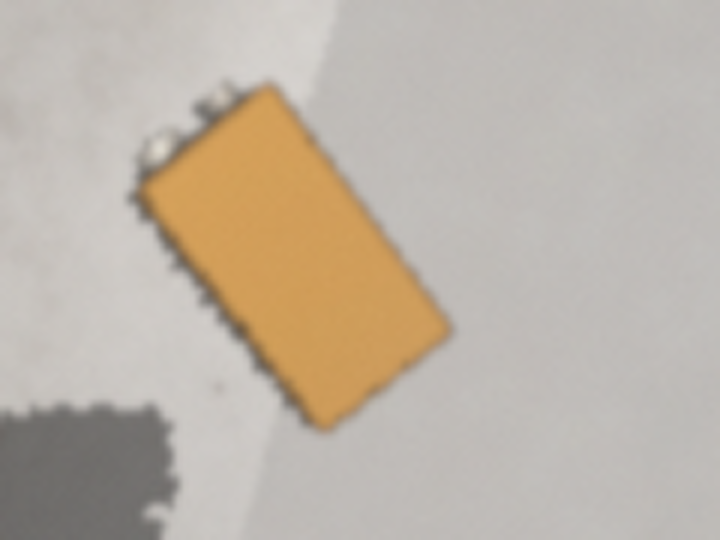

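The crop shows both snap terminals at its upper left (about 190,120), so they point towards 145.6° in the world. Next I move above the battery with the jaws at 55.6°. After that it needs a turn of about -128°, which puts joint 6 near +92°, within its range.

{"method": "apply_moves", "body": {"commands": [50,0.05,0.26,-0.57,0.97,50,0.05,0.26,-0.57,0.97,50,0.05,0.26,-0.57,0.97,50,0.05,0.26,-0.57,0.97,50,0.05,0.26,-0.57,0.97,50,0,0,0,0], "newtons": 30}}

```text
t: 7.08
eef_pos: [0.4035, 0.2828, 0.0575]
eef_rot: [[0.836, 0.013, 0.548], [-0.548, 0.033, 0.836], [-0.007, -0.999, 0.035]]
contact_force: [-0.5, -0.7, 0.0]
finger_gap: 0.05
```

{"method": "apply_moves", "body": {"commands": [50,-0.08,-0.04,-0.4,-0.15,50,0,0,-0.3,0,50,0,0,-0.08,0,50,0,0,0,0]}}

```text
t: 7.58
eef_pos: [0.4021, 0.281, 0.0217]
eef_rot: [[0.819, 0.02, 0.573], [-0.573, 0.035, 0.819], [-0.004, -0.999, 0.04]]
contact_force: [-0.4, 0.4, 1.5]
finger_gap: 0.0499
```

{"method": "apply_moves", "body": {"commands": [50,-0.05,0,-0.08,0,50,0,0,-0.03,0,26,0,0,0,0,15,0,0,0,0,15,0,0,0,0,15,0,0,0,0,15,0,0,0,0]}}

```text
t: 8.45
eef_pos: [0.4005, 0.2816, 0.0178]
eef_rot: [[0.819, 0.023, 0.574], [-0.574, 0.037, 0.818], [-0.003, -0.999, 0.044]]
contact_force: [-0.2, 0.1, 0.6]
finger_gap: 0.0251
```

```bash
python3 b.py w3 battery
```

```text
8.45 [0.4005 0.2816 0.0178] [[0.819, 0.023, 0.574], [-0.574, 0.037, 0.818], [-0.003, -0.999, 0.044]] 0.02514336746580963 [ 0.58  0.43  2.07  0.03  0.6  -0.41] [-0.2  0.1  0.6]
battery 0.9 [0.3984 0.2823 0.0242] [276. 283.]
battery 0.87 [0.4179 0.3714 0.0169] [475. 195.]
  outline 0.82 7446 [0.4211 0.3715 0.0184] z90 0.0192
   rect(top) [array([425.4129, 373.986 ]), array([49.1638, 26.4759]), np.float64(33.5591)]
  outline 0.57 6523 [0.3958 0.2842 0.0185] z90 0.0193
   rect(top) [array([399.4893, 281.9617]), array([26.5046, 49.0297]), np.float64(54.5422)]
```

View pics/w3.png

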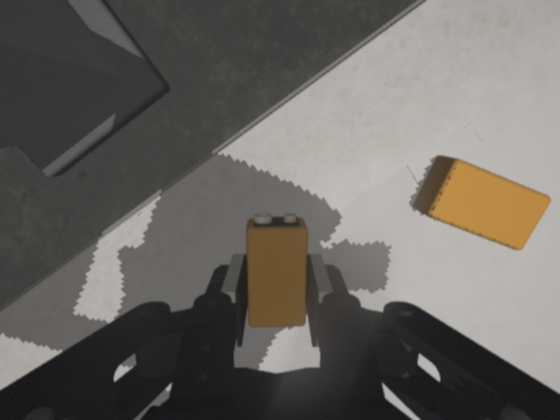

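Gripped: the terminals show at (275,218) ahead of the jaws, the gap is 25 mm, and the block centre is 1 mm towards the terminals from the TCP. I now locate the pocket from the w2 depth.

{"method": "apply_moves", "body": {"commands": [15,0,0,0.5,0,15,0,0,0.9,0,15,0,0,0.6,0]}}

```text
t: 8.98
eef_pos: [0.3984, 0.2802, 0.1176]
eef_rot: [[0.819, 0.016, 0.574], [-0.574, 0.033, 0.818], [-0.006, -0.999, 0.036]]
contact_force: [-1.5, 0.4, -0.4]
finger_gap: 0.0255
```

Run:
```python
from h import *
P=np.load("w2.npz")["P"].reshape(-1,3);a=np.radians(17.5)
u=np.array([np.cos(a),np.sin(a)]);v=np.array([-u[1],u[0]])
q=P[:,:2]-[.5259,.2021];X=q@u*1e3;Y=q@v*1e3;Z=P[:,2]*1e3
ok=np.isfinite(Z)&(Z>5)
for x in range(-106,-18,3):
    m=ok&(abs(X-x)<1.5); r=[]
    for y in range(-26,27,4):
        k=m&(abs(Y-y)<2); r.append(f"{np.median(Z[k]):5.0f}" if k.sum()>1 else "    -")
    print(x,*r)
```

```text
-106     -     -     -     -     -     -     -     -     -     -     -     -     -     -
-103     -    47    46    39    38    39    39    39    39    39    37    38    32     -
-100     -    49    49    49    49    49    49    49    49    49    49    49    35     -
-97     -    48    49    49    49    49    49    49    49    48    49    49    36     -
-94     -    49    49    48    49    49    49    49    49    49    49    49    35     -
-91     -    48    48    48    48    48    48    47    47    48    47    47    36     -
-88     -     -    34    34    37    37    37    37    37    36    34    27     -     -
-85     -     -    33    34    35    34    35    34    34    35    33    24     -     -
-82     -     -    28    22    21    20    21    21    21    21    28    25     -     -
-79     -     -    29    22    21    21    21    21    21    21    27    25     -     -
-76     -     -    28    22    21    21    21    21    21    21    28    26     -     -
-73     -     -    28    22    21    21    21    21    21    21    28    26     -     -
-70     -     -    29    22    21    21  
[... 842 characters left out ...]
     -     -     -    21    21    21    21    21    21    21    27    23     -     -
-37     -     -     -    22    21    21    21    21    21    22    28    26     -     -
-34     -     -    29    24    21    21    21    21    21    21    27    25     -     -
-31     -     -    26    30    22    21    22    21    21    29    28    22     -     -
-28     -     -     -    20    21     -     -     -     -    22    20     -     -     -
-25    19    27    47    47    48    47    49    49    54    52    48    48    39    40
-22     -    44    32    58    21    58    58    57    58    59    58    59    59    59
-19    59    59    26    22    58    58    59    59    18    59    59    59    59    59
```

{"method": "apply_moves", "body": {"commands": [15,0.09,-0.12,0,-1,15,0.09,-0.12,0,-1,15,0.09,-0.12,0,-1,15,0.09,-0.12,0,-1,15,0.09,-0.12,0,-1,15,0.09,-0.12,0,-1,15,0.09,-0.12,0,-1,15,0.09,-0.12,0,-1,15,0.09,-0.12,0,-1,15,0.09,-0.12,0,-1,15,0.09,-0.12,0,-1,15,0.09,-0.12,0,-1,15,0.09,-0.12,0,-1,15,0.09,-0.12,0,-1,15,0.09,-0.12,0,-0.9,15,0,0,0,0]}}

```text
t: 10.98
eef_pos: [0.4664, 0.187, 0.1178]
eef_rot: [[-0.928, 0.015, 0.371], [-0.372, -0.036, -0.928], [-0.0, -0.999, 0.039]]
contact_force: [0.3, 0.0, 0.1]
finger_gap: 0.0255
```

```bash
python3 b.py w4 battery pocket release_top
```

```text
10.975 [0.4664 0.187  0.1178] [[-0.928, 0.015, 0.371], [-0.372, -0.036, -0.928], [-0.0, -0.999, 0.039]] 0.025481116463705496 [ 0.38  0.32  1.9  -0.05  0.92  1.6 ] [0.3 0.  0.1]
battery 0.82 [0.4285 0.3609 0.0164] [ 14. 174.]
battery 0.57 [0.4709 0.1879 0.1238] [280. 274.]
  outline 0.87 1851 [0.4269 0.3628 0.0156] z90 0.0189
   rect(top) [array([428.8065, 361.6139]), array([49.0348, 16.894 ]), np.float64(11.0205)]
  outline 0.68 6463 [0.4701 0.1888 0.1185] z90 0.1193
   rect(top) [array([466.0941, 187.0739]), array([49.227 , 26.3356]), np.float64(22.085)]
pocket 0.94 [0.4833 0.1881 0.0235] [280. 194.]
  outline 0.93 2160 [0.4828 0.1874 0.0214] z90 0.0283
   rect(top) [array([482.9821, 188.057 ]), array([29.8033, 37.1369]), np.float64(18.7393)]
release_top 0.69 [0.521  0.2026 0.0716] [285. 139.]
```

View pics/w4.png

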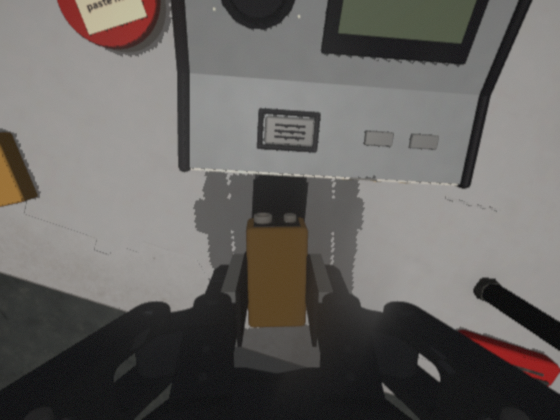

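Run:
```python
from h import *
P=np.load("w4.npz")["P"].reshape(-1,3);a=np.radians(17.5)
u=np.array([np.cos(a),np.sin(a)]);v=np.array([-u[1],u[0]])
q=P[:,:2]-[.5255,.2011];X=q@u*1e3;Y=q@v*1e3;Z=P[:,2]*1e3
m=(Z>16)&(Z<33)&(X<-33)&(X>-50)
for lo in range(-24,24,2):
    k=m&(Y>=lo)&(Y<lo+2);print(lo,k.sum(),np.median(Z[k]).round(1) if k.sum() else "",end=" | ")
print()
for x in range(-46,-22,2):
    print(x,*[ (np.median(Z[k]).round() if (k:=(abs(X-x)<1)&(abs(Y-y)<2)&(Z>10)).sum() else "-") for y in (-17,-14,-12,-6,0,6,12,14,17)])
m=(Z>69.5)&(abs(X)<20)&(abs(Y)<25);print(cv2.minAreaRect((P[m][:,:2]*1000).astype(np.float32)))
# case front edge line
m=(Z>55)&(Z<62)&(X>-30)&(X<0);
pts=[]
for y in range(-100,50,5):
    k=m&(abs(Y-y)<1)
    if k.sum()>3: pts.append((y,X[k].min()))
pts=np.array(pts);print(np.polyfit(pts[:,0],pts[:,1],1),len(pts),np.median(pts[:,1]))
```

```text
-24 0  | -22 0  | -20 5 28.0 | -18 72 28.7 | -16 101 26.6 | -14 60 21.0 | -12 65 21.1 | -10 68 21.2 | -8 67 21.2 | -6 70 21.1 | -4 68 21.1 | -2 67 21.2 | 0 68 21.2 | 2 71 21.1 | 4 69 20.9 | 6 69 21.0 | 8 68 21.1 | 10 66 21.1 | 12 65 20.9 | 14 69 25.4 | 16 77 28.2 | 18 35 28.9 | 20 0  | 22 0  | 
-46 156.0 157.0 157.0 118.0 119.0 118.0 118.0 118.0 194.0
-44 29.0 185.0 190.0 191.0 196.0 118.0 118.0 118.0 200.0
-42 29.0 184.0 190.0 202.0 205.0 118.0 118.0 118.0 204.0
-40 28.0 26.0 22.0 207.0 206.0 118.0 118.0 118.0 118.0
-38 28.0 26.0 21.0 117.0 118.0 116.0 116.0 116.0 112.0
-36 28.0 24.0 21.0 109.0 113.0 109.0 112.0 112.0 29.0
-34 28.0 27.0 21.0 21.0 111.0 21.0 111.0 109.0 28.0
-32 26.0 28.0 28.0 21.0 21.0 21.0 26.0 27.0 26.0
-30 26.0 30.0 30.0 - - - 31.0 30.0 27.0
-28 - - - - - - - - -
-26 - 57.0 57.0 56.0 - 57.0 54.0 56.0 57.0
-24 58.0 58.0 58.0 58.0 58.0 58.0 58.0 58.0 58.0
((525.3751831054688, 202.70834350585938), (14.277189254760742, 27.39271354675293), 17.85133934020996)
[-9.75112089e-03 -2.50039469e+01] 30 -24.68138647500983
```

{"method": "apply_moves", "body": {"commands": [15,0.07,-0.06,-0.5,-0.25,15,0,0,-0.5,-0.25,15,0,0,-0.1,0,15,0,0,0,0]}}

```text
t: 11.82
eef_pos: [0.4704, 0.1852, 0.0631]
eef_rot: [[-0.952, 0.016, 0.307], [-0.308, -0.036, -0.951], [-0.004, -0.999, 0.039]]
contact_force: [-0.3, 0.2, -0.2]
finger_gap: 0.0252
```

{"method": "apply_moves", "body": {"commands": [15,-0.01,-0.03,-0.2,0,15,0,0,-0.15,0,15,0,0,-0.06,0,15,0,0,0,0]}}

```text
t: 12.32
eef_pos: [0.4709, 0.1841, 0.0429]
eef_rot: [[-0.951, 0.019, 0.308], [-0.308, -0.035, -0.951], [-0.007, -0.999, 0.039]]
contact_force: [0.7, 1.0, -0.7]
finger_gap: 0.0255
```

```bash
python3 b.py w5 battery
```

```text
12.325 [0.4709 0.1841 0.0429] [[-0.951, 0.019, 0.308], [-0.308, -0.035, -0.951], [-0.007, -0.999, 0.039]] 0.025511882803647225 [ 0.37  0.42  1.98 -0.06  0.73  1.68] [ 0.7  1.  -0.7]
battery 0.56 [0.4771 0.183  0.0475] [284. 271.]
battery 0.27 [0.5266 0.2035 0.0705] [276. 147.]
```

View pics/w5.png

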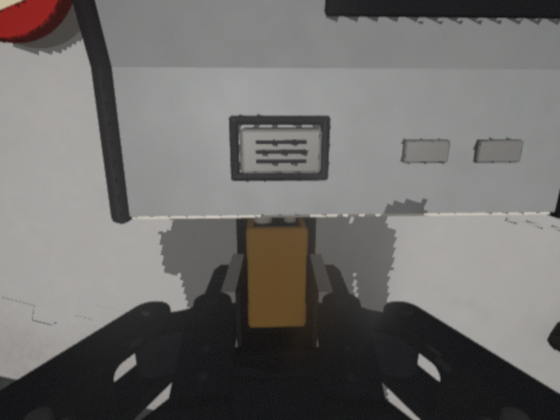

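The battery at (277,273) sits centred between the tray walls (left edge ~238, right ~315), with its terminals towards the tester. I lower it the last 5 mm.

{"method": "apply_moves", "body": {"commands": [15,0,0,-0.06,0,15,0,0,-0.04,0,15,0,0,0,0]}}

```text
t: 12.85
eef_pos: [0.4713, 0.1843, 0.0382]
eef_rot: [[-0.951, 0.02, 0.308], [-0.308, -0.034, -0.951], [-0.009, -0.999, 0.039]]
contact_force: [0.2, 0.0, 0.4]
finger_gap: 0.0252
```

{"method": "apply_moves", "body": {"commands": [32,0,0,-0.01,0,45,0,0,0,0,45,0,0,0.1,0,45,0,0,0.5,0,45,-0.4,-0.12,0.9,0,45,-0.4,-0.12,0.3,0,45,0,0,0,0]}}

```text
t: 13.72
eef_pos: [0.4311, 0.1722, 0.1314]
eef_rot: [[-0.951, 0.022, 0.308], [-0.308, -0.034, -0.951], [-0.011, -0.999, 0.039]]
contact_force: [0.5, 0.6, -0.7]
finger_gap: 0.0448
```

```bash
python3 b.py w6 battery tray_front
python3 - <<'E'
from h import *
P=np.load("w6.npz")["P"].reshape(-1,3);a=np.radians(17.8)
u=np.array([np.cos(a),np.sin(a)]);v=np.array([-u[1],u[0]])
q=P[:,:2]-[.5255,.2011];X=q@u*1e3;Y=q@v*1e3;Z=P[:,2]*1e3
for x in range(-106,-26,4):
    print(x,*[ (np.median(Z[k]).round(1) if (k:=(abs(X-x)<1.5)&(abs(Y-y)<1.5)&(Z>10)).sum() else "-") for y in range(-20,21,4)])
E
```

```text
13.725 [0.4311 0.1722 0.1314] [[-0.951, 0.022, 0.308], [-0.308, -0.034, -0.951], [-0.011, -0.999, 0.039]] 0.044750654970499126 [ 0.38  0.25  1.97 -0.05  0.91  1.67] [ 0.5  0.6 -0.7]
battery 0.75 [0.4276 0.3621 0.018 ] [  9. 139.]
  outline 0.77 1824 [0.4261 0.363  0.0155] z90 0.0186
   rect(top) [array([427.299 , 361.1246]), array([45.9788, 18.1268]), np.float64(7.4379)]
  outline 0.63 2873 [0.4737 0.1852 0.0381] z90 0.039
   rect(top) [array([472.077 , 184.6271]), array([48.2269, 26.2412]), np.float64(17.3707)]
  outline 0.94 3168 [0.4435 0.1761 0.0342] z90 0.0485
   rect(top) [array([434.4939, 172.0037]), array([12.7186, 45.385 ]), np.float64(18.1347)]
  outline 0.31 36663 [0.5339 0.1789 0.0588] z90 0.0609
   rect(top) [array([536.3737, 179.1623]), array([ 58.1217, 171.5964]), np.float64(17.9559)]
-106 152.3 - - - - - - - - - -
-102 154.2 47.2 47.4 46.2 46.9 47.5 47.2 48.1 47.2 47.1 47.4
-98 153.4 48.5 48.3 48.2 48.4 48.3 48.3 48.4 48.5 48.7 48.3
-94 156.5 48.5 48.3 48.4 48.3 48.5 48.6 48.3 47.9 48.1 48.1
-90 153.7 43.9 45.8 199.2 200.3 201.6 202.3 201.3 200.7 198.9 42.3
-86 176.5 34.0 35.0 37.0 207.2 205.8 206.4 205.1 206.3 204.0 -
-82 203.0 207.3 208.1 211.4 218.2 29.4 27.5 30.7 30.2 211.6 207.4
-78 - 220.2 220.7 220.1 219.9 38.1 37.6 38.2 38.3 218.7 218.9
-74 - 27.5 38.0 38.4 38.4 38.2 38.1 38.2 38.3 27.2 28.4
-70 - 27.7 38.1 38.3 38.3 38.3 37.9 38.4 38.0 27.1 -
-66 - 27.1 37.4 38.6 38.2 38.0 38.1 38.2 37.8 27.2 -
-62 - 27.7 37.7 38.2 38.3 38.3 38.5 37.9 37.9 27.1 -
-58 - 28.0 37.2 38.1 37.9 38.6 38.2 38.1 38.3 27.3 -
-54 - 27.6 37.5 38.4 38.3 38.4 38.3 38.5 37.8 27.1 27.6
-50 - 27.7 37.6 38.0 38.2 38.0 38.1 38.3 38.1 26.9 27.1
-46 - 27.6 37.9 38.0 38.2 38.2 38.0 38.3 38.3 26.5 27.7
-42 - 27.0 37.8 38.4 38.2 38.0 37.9 38.1 38.0 27.1 27.3
-38 - 27.2 37.8 37.8 38.4 38.3 38.1 38.3 37.9 26.5 27.8
-34 - 27.5 37.4 37.9 37.8 38.1 37.9 37.7 37.6 26.6 -
-30 - 25.4 28.8 30.2 31.5 20.7 32.4 267.4 28.5 25.6 -
```

View pics/w6.png

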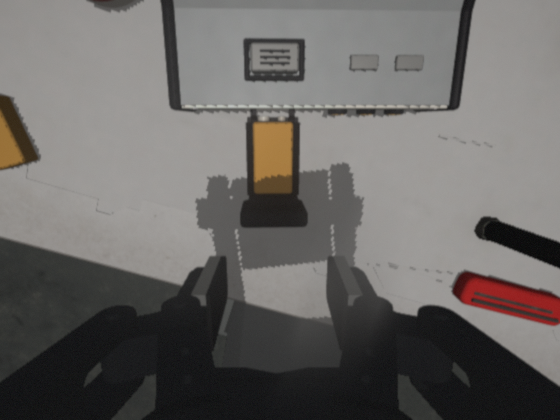

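The tray holds the battery flat: its top is an even 38.2 mm high, as it must be (20 + 18). Its angle is 17.4° and it is centred, with the terminals towards the tester at (273,118). Next I close the fingers, back off and go down in front of the plate.

{"method": "apply_moves", "body": {"commands": [0,-0.4,-0.13,0,0,0,-0.43,-0.14,-0.2,0,0,0,0,-0.6,0,0,0,0,-0.7,0,0,0,0,-0.45,0,0,0,0,0,0], "newtons": 60}}

```text
t: 14.72
eef_pos: [0.3909, 0.1589, 0.0254]
eef_rot: [[-0.951, 0.014, 0.308], [-0.308, -0.037, -0.951], [-0.002, -0.999, 0.039]]
contact_force: [-0.0, -0.3, 0.1]
finger_gap: -0.0005
```

{"method": "apply_moves", "body": {"commands": [0,0.2,0.06,0.13,0,0,0.15,0.05,0,0,0,0.08,0.03,0,0,0,0.08,0.03,0,0,0,0.08,0.03,0,0]}}

```text
t: 15.35
eef_pos: [0.4236, 0.1698, 0.0344]
eef_rot: [[-0.951, 0.016, 0.307], [-0.308, -0.036, -0.951], [-0.004, -0.999, 0.039]]
contact_force: [-0.9, -1.6, -0.8]
finger_gap: 0.0001
```

{"method": "apply_moves", "body": {"commands": [0,0.1,0.03,0,0,0,0.1,0.03,-0.02,0,0,0.1,0.03,0,0,0,0.1,0.03,0,0,0,0.1,0.03,0,0,0,0.1,0.03,0,0]}}

```text
t: 16.1
eef_pos: [0.4539, 0.1794, 0.0332]
eef_rot: [[-0.952, 0.013, 0.307], [-0.307, -0.037, -0.951], [-0.001, -0.999, 0.039]]
contact_force: [-3.1, -0.7, 2.5]
finger_gap: 0.0003
```

{"method": "apply_moves", "body": {"commands": [0,0.1,0.03,0,0,0,0.1,0.03,0,0,0,0.08,0.03,0,0]}}

```text
t: 16.48
eef_pos: [0.4686, 0.1841, 0.0331]
eef_rot: [[-0.952, 0.012, 0.307], [-0.307, -0.037, -0.951], [-0.0, -0.999, 0.039]]
contact_force: [-3.7, -1.6, 2.1]
finger_gap: -0.0005
```

{"method": "apply_moves", "body": {"commands": [0,0.05,0.016,0,0,0,0.05,0.016,0,0,0,0.05,0.016,0,0]}}

```text
t: 16.85
eef_pos: [0.4761, 0.1865, 0.0331]
eef_rot: [[-0.952, 0.011, 0.307], [-0.307, -0.037, -0.951], [0.001, -0.999, 0.039]]
contact_force: [-5.2, -0.3, 3.1]
finger_gap: 0.0004
```

{"method": "apply_moves", "body": {"commands": [0,0.04,0.012,0,0,0,0.04,0.012,0,0]}}

```text
t: 17.1
eef_pos: [0.4778, 0.187, 0.0329]
eef_rot: [[-0.952, 0.005, 0.307], [-0.307, -0.039, -0.951], [0.007, -0.999, 0.039]]
contact_force: [-6.4, -0.7, 5.6]
finger_gap: -0.0002
```

{"method": "apply_moves", "body": {"commands": [0,0.04,0.012,0,0]}}

```text
t: 17.23
eef_pos: [0.4783, 0.1871, 0.0328]
eef_rot: [[-0.952, 0.002, 0.307], [-0.307, -0.04, -0.951], [0.011, -0.999, 0.039]]
contact_force: [-8.1, -1.5, 5.6]
finger_gap: 0.0001
```

{"method": "apply_moves", "body": {"commands": [0,0.04,0.012,0,0]}}

```text
t: 17.35
eef_pos: [0.4786, 0.1872, 0.0328]
eef_rot: [[-0.952, -0.002, 0.307], [-0.306, -0.042, -0.951], [0.015, -0.999, 0.039]]
contact_force: [-7.7, -1.2, 6.1]
finger_gap: -0.0001
```

{"method": "apply_moves", "body": {"commands": [0,0.08,0.025,-0.02,0]}}

```text
t: 17.48
eef_pos: [0.4803, 0.1875, 0.0317]
eef_rot: [[-0.952, -0.007, 0.307], [-0.306, -0.044, -0.951], [0.02, -0.999, 0.04]]
contact_force: [-8.5, -1.4, 7.7]
finger_gap: -0.0
```

{"method": "apply_moves", "body": {"commands": [0,0.08,0.025,-0.02,0]}}

```text
t: 17.6
eef_pos: [0.4823, 0.188, 0.0306]
eef_rot: [[-0.952, -0.011, 0.307], [-0.306, -0.046, -0.951], [0.025, -0.999, 0.04]]
contact_force: [-1.3, -0.0, 0.4]
finger_gap: 0.0003
```

{"method": "apply_moves", "body": {"commands": [0,0.03,0.01,0,0,0,0,0,0,0]}}

```text
t: 17.85
eef_pos: [0.4821, 0.1878, 0.0304]
eef_rot: [[-0.952, -0.015, 0.307], [-0.306, -0.047, -0.951], [0.029, -0.999, 0.04]]
contact_force: [-4.8, -0.0, 3.8]
finger_gap: 0.0001
```

The force rose to 8.6 N, fell to 1.3 N (the click), then began to climb again at the stop. I back off slowly and check.

{"method": "apply_moves", "body": {"commands": [0,-0.1,-0.03,0,0,0,-0.3,-0.1,0,0,0,-0.6,-0.2,0,0,0,-0.6,-0.2,0.3,0,0,0,0,0.9,0,0,0,0,0.9,0,0,0,0,0,0]}}

```text
t: 18.73
eef_pos: [0.3998, 0.1598, 0.1378]
eef_rot: [[-0.951, -0.005, 0.308], [-0.307, -0.045, -0.951], [0.018, -0.999, 0.041]]
contact_force: [0.1, 0.0, 0.2]
finger_gap: -0.0004
```

```bash
python3 b.py w7 tray_front release_top flux_tin
python3 - <<'E'
from h import *
get_image("top")
for th in ["flux_tin","hex_keys","tester"]:
    for r in recognise("top",th)[:1]: print(th,world("top",r["point"]).round(3))
E
```

```text
18.725 [0.3998 0.1598 0.1378] [[-0.951, -0.005, 0.308], [-0.307, -0.045, -0.951], [0.018, -0.999, 0.041]] -0.0003868175091090777 [ 0.38  0.2   2.02 -0.05  0.94  1.67] [0.1 0.  0.2]
tray_front 0.76 [0.492  0.1911 0.0452] [268.  58.]
  outline 0.88 1987 [0.4921 0.1907 0.0462] z90 0.0473
   rect(top) [array([493.2417, 191.1007]), array([12.4882, 45.7858]), np.float64(18.0301)]
release_top 0.5 [0.5146 0.1983 0.0576] [268.   5.]
  outline 0.61 246 [0.5174 0.1989 0.0621] z90 0.0658
   rect(top) [array([517.4398, 198.8749]), array([ 0.9274, 24.5375]), np.float64(17.9512)]
flux_tin 0.55 [0.4904 0.1893 0.044 ] [270.  60.]
flux_tin [0.558 0.327 0.03 ]
hex_keys [ 0.418 -0.045  0.013]
tester [0.571 0.198 0.067]
```

View pics/w7.png

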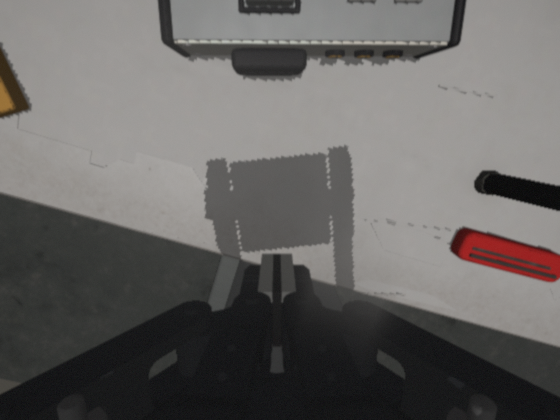

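The plate is at (268,62) and (0.493, 0.191), within about 1 mm of where it was at the start, and it has stayed in since I let go. The tin and hex keys have not moved. I hand the job in.

```bash
python3 -c "
from workcell import *
print(finish_job())"
```

```text
the job is handed in; nothing more can be done
None
```

The battery is in the tester and the tray is latched home. The job was handed in at about 19 s of the 64 s allowed.

**What I did:** I pressed the release key with about 4.6 N and the tray came fully out. I picked the rightmost of the two look-alike batteries, turned it so its terminals faced the tester, and laid it flat in the pocket. Then I pushed the tray in with the closed fingers. The push read about 8.6 N along the slide, dropped to 1.3 N at the click and rose to about 5 N near the stop.

**Last checks:**
- **Battery:** its top lay level at 38.2 mm in the open tray (expected 38 mm), at 17.4° against the tester's 17.5 to 18°.
- **Tray:** after I backed off, the front plate stood within about 1 mm of where it was at the start and stayed in by itself for just under a second. The robot was clear of everything.
- **Bystanders:** the top camera put the flux tin and hex keys within 4 mm of where they started, which is within the network's accuracy.

**Odd readings:**
- **Network errors:** at the end the wrist camera's network labelled the tray plate as the flux tin, which I ignored. It also saw only the edge of the release key, so I could not confirm the key had come up again.
- **Tool tilt:** the tool had tilted about 2.5 to 3° by the end, without visible effect.
- **Upward force:** there was an upward force of up to 7.7 N on the fingers during the last push, probably friction on the plate. It was gone once I backed off.

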